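# Press a sensor module home against its spring contacts with a push spacer

## Robot

A 6-joint arm with a two-finger parallel gripper is mounted at the origin on the work surface. World frame = base frame: x ahead of the robot, y to its left, z up, the work surface at z = 0. Lengths are in mm, angles in rad, forces in N, time in s.
With the tool pointing down it reaches from about 275 to 1000 mm from the base axis. Payload 8.4 kg.
Tool frame: the origin (TCP) lies at the very end of the fingers, on their centre line; the grasp point (between the pads) lies 19 mm behind it; z points along the fingers, y is the direction in which the jaws open and shut (so a half turn about z gives the same grasp; the last joint's range is limited). The gripper opens to 85 mm and grips with 20 to 120 N. Pads are 22 mm wide; open, the fingers measure 114 mm over their backs; the gripper's body (76 mm by 85 mm) begins 54 mm behind the grasp point. The pads swing forward as they close: fully open they stand 13 mm farther back than shut.
Start: joints at [-1.31, 0.353, 1.633, -0, 1.155, -0.002], TCP at [162.364, -603.544, 231.281] pointing down, gripper open.
Joint ranges: [-2.63, 2.63], [-0.92, 2.1], [0.06, 2.66], [-1.3, 4.44], [0, 2.69], [-3.02, 3.02]. Speed limits (rad/s): [2.22, 2.22, 2.79, 3.14, 3.14, 3.14].

## Interface

Orientations are given as [roll, pitch, yaw] about the fixed x, y, z axes, in that order (R = Rz(yaw) Ry(pitch) Rx(roll)).
In Python, from rig import r gives the robot as it stands.
- The arm moves only by the tool jog_arm, never from a script. Its argument "moves" is a list of rows, each an object with "grip": the gripper command: -1 is fully open, 1 is shut, values between are in proportion; "translation": the shift along the tool's x, y, z in m, a list of three; "twist": the turn, a rotation vector about the tool's x, y, z in rad, a list of three. In form: [{"grip": grip, "translation": [dx, dy, dz], "twist": [ax, ay, az]}, ...]. A call has 1 to 10 rows; each row shifts and turns the commanded pose from where the row before left it, along the tool's axes as they then stand; what a row does not reach is not made up. A row lasts 1/12 s, in which the tool goes at most 41.7 mm and 7.16 degrees, less where a joint would pass 70% of its speed; a pose out of reach is approached as far as the arm can. A call with a gripper value outside its range is refused whole. The fingers move at their own pace and stop on an object; "squeeze" is the grip in N (left out, the last holds). Time passes only in rows, so rows that do not move let the fingers close. It gives the time, the measured TCP pose, the force and the opening at its end, in the units of the state.
- r.sense(): the state, without advancing time (a new reading comes with each control period).
- r.grab_frame(name): name is "scene" or "top"; returns (picture, depth): 384x512x3 uint8, red, green, blue; 384x512 float32, mm along the optical axis (not along the pixel's ray), 0 where there is no reading.
- r.calibration(name): a dict with "fx", "fy", "cx", "cy" (pixels), "R" (3x3) and "t" (3): a world point X has camera coordinates R X + t. Camera axes: x right, y down, z forward; pixel columns grow to the right and rows downward; lengths in mm; the calibration is good to about 2 mm. A picture is of the moment at which its call begins. calibration takes no time and is no camera call.
- r.sign_off(): hands the job in, once; it reports no verdict.
The state is a dict: "clock": time; "qpos": joint angles; "qvel": joint speeds; "joint_efforts": joint torques, N m; "eef_pos": TCP position; "tcp_rot": TCP orientation; "contact_force": force on the tool from outside, world axes, zero at the start; "wrist_torque": the same for the moment, N m; "opening": opening from 0.0 (shut) to 1.0 (fully open).
Only numpy, scipy, OpenCV 4.12 (cv2) and the standard library are available. Lean on these libraries where they do the work, as an engineer would, in place of code of your own. Each camera call takes 0.05 s, during which the arm holds its last target.

## Task

Take away the heat sink that was left lying across one of the two pressing nests and lay it in the grey tray. Then slide the foot of the amber push spacer down to the floor of the nest, into the gap between back rail and module, in the only nest where that gap is wide enough, and push the module with it until the module's front edge is flush against the fence, against the springy gold strip. Finish while still gripping the spacer and keeping the module pressed flush (the strip pushes it back if you let go); leave the other nest's module and the bench tools alone.

Things in the scene. Friction and masses are not known exactly. Their poses are not given: they have to be found in the camera images.
- nest_a: fixed pressing nest: aluminium base 136 (x) by 92 (y) by 6 mm, so nest floor at z = 6 mm; origin on the bench under its middle, +x runs from the low back rail to the fence. Black side rails 12 mm thick, top z = 22 mm, 64 mm channel between. This nest has the short module, the wide gap (28 to 34 mm) and the heat sink across it
- nest_a_fence (a point): middle of the inner face of nest_a's grey fence (top z = 26 mm), at x = +50 mm, y = 0, z = 12 mm in nest_a; the module's front edge must come flush against this face
- nest_a_rail (a point): middle of the inner face of nest_a's grey back rail (14 mm thick, top z = 16 mm), at x = -50 mm, y = 0, z = 12 mm in nest_a
- nest_b: fixed pressing nest: aluminium base 136 (x) by 92 (y) by 6 mm, so nest floor at z = 6 mm; origin on the bench under its middle, +x runs from the low back rail to the fence. Black side rails 12 mm thick, top z = 22 mm, 64 mm channel between. Rails and fence as nest_a. This one has the long module; its gap (7 to 12 mm; 16 mm with the module home) is too narrow for the spacer
- module_short_front (a point): middle of the front edge (the edge towards the fence) of the short module in nest_a: loose green circuit board on an aluminium plate, 60 mm long (along nest x), 60 mm wide, 11 mm thick, chips to 13.5 mm, about 100 g; x, y, z axes as the nest's; the point is 6 mm above the nest floor
- module_short_back (a point): middle of the short module's back edge, 60 mm behind the front point; the spacer goes between this edge and the back rail
- module_short: the same short module; origin at the centre of its underside
- module_long: the long module in nest_b, 84 mm long, 60 mm wide, 11 mm thick, loose; origin at the centre of its underside; leave it alone
- nest_a_strip (a joint): gold spring contact strip in the fence of nest_a: 0 = standing out 4 mm from the fence face, 0.004 m = pushed in level with it; pushes back with about 1 N when out, rising to 3.6 N when pushed in
- heatsink: the loose heat sink; origin at the centre of its underside; z up, y along its length
- heatsink_center (a point): centre of the finned aluminium heat sink, a bar 96 mm long (its y), 22 mm wide (its x), 40 mm tall, about 100 g, standing on the side rails of nest_a (underside 22 mm above the bench) across the gap; the point is 20 mm above its underside. Grip across the 22 mm; keep fingertips above the rails
- tray: fixed grey open tray, outside 160 mm (x) by 140 mm (y), 25 mm tall, walls 4 mm; origin under its centre, floor 4 mm above the bench
- spacer_grip (a point): middle of the grip stem of the loose amber push spacer that stands upright on the bench, 72 mm tall, about 60 g. Its foot is 18 mm thick (its x) by 40 mm wide (its y) and 24 mm tall; above it the stem is 14 mm (x) by 28 mm (y). The point is 48 mm above the underside. Grip the stem across its 14 mm
- spacer_foot (a point): centre of the spacer's underside, 48 mm below the grip point
- spacer: the same spacer; origin at the centre of its underside; z up
- reel: bystander: solder reel standing on end: white flanges 56 mm diameter, 44 mm tall; leave it where it is
- cutters: bystander: side cutters lying flat, teal handles, about 115 mm long; leave it where it is
- pliers: bystander: long-nosed pliers lying flat, teal handles, about 130 mm long; leave it where it is
- driver: bystander: red-handled screwdriver lying flat, 150 mm long; leave it where it is
- pot: bystander: small white pot with a blue cap, 44 mm diameter, 50 mm tall; leave it where it is
- tip_tin: bystander: round steel tip-cleaner tin, 52 mm diameter, 16 mm tall; leave it where it is
Things that resemble listed ones, but are neither listed nor needed, are in the scene too. What is shaped like the module_short but red is not meant. Of the things shaped like the tray, the grey one is meant.

How it is judged (in metres and radians):
On the way, in this order (a step that is already met when the one before it is completed fails the run):
1. the heat sink lies released in the tray (x of heatsink_center in the frame of tray between -0.07 and 0.07 m and y of heatsink_center in the frame of tray between -0.06 and 0.06 m and z of heatsink_center in the frame of tray below 0.034 m and contact force between the fingers and heatsink below 0.2 N and linear speed of heatsink below 0.03 m/s), for 0.2 s.
2. the foot of the spacer is down in the wide gap of nest_a (x of spacer_foot in the frame of nest_a between -0.052 and 0 m and y of spacer_foot in the frame of nest_a between -0.018 and 0.018 m and z of spacer_foot in the frame of nest_a below 0.013 m and angle between spacer's own z axis and vertical below 0.25 rad), for 0.2 s.
At the end, for the whole second after the job is handed in: Heat sink released in the tray. Spacer foot in nest_a's gap, within 7 mm of the floor and 18 mm of the middle line, tilted under 0.25 rad, gripped, pressing the module with over 2 N. Module flat, still, square to 0.07 rad, its front within 1.8 mm of the fence, strip pushed in over 2.2 mm (all of step 1 and all of step 2 and x of module_short_front in the frame of nest_a above 0.0482 m and value of joint nest_a_strip above 0.0022 m and angle between the x axis of module_short and the x axis of nest_a, either way round below 0.07 rad and z of module_short in the frame of nest_a below 0.01 m and contact force between spacer and module_short above 2 N and contact force between the fingers and spacer above 2 N and linear speed of module_short below 0.01 m/s); the arm keeps its last pose, push and grip.
It fails at once if the long module in the other nest is shifted by more than 8 mm (distance of module_long from where it was at the start of the episode above 0.008 m).
It fails at once if a bystander on the bench is shifted by more than 30 mm (distance of any of reel, cutters, pliers, driver, pot, tip_tin from where it was at the start of the episode above 0.03 m).
It also fails if it takes over 64 s, if anything falls off the work surface, if the arm or the gripper's body presses on something with over 40 N, if the wrist force passes 120 N, or if a joint passes its speed limit or range.

## Working session

There is one attempt and no reset: what is moved stays moved. The work goes in short steps, Python scripts to look and compute and a tool call to move; the robot and the scene stay as the last step left them, time stands still between calls to the robot, and variables do not carry over. Pictures are saved under pics/ and viewed, and the job is handed in when it is done.

Besides the shell and the picture viewer there is one more tool, called after "Request:" as a command line: name --argument value ..., lists and objects as JSON in quotes. jog_arm: Moves the arm, as the interface text tells. Its arguments: {"type":"object","properties":{"moves":{"type":"array"},"squeeze":{"type":"number"}},"required":["moves"]}

```bash
mkdir -p pics; ls; python3 - <<'E'
from rig import r
import cv2,numpy as np
print(r.sense())
for n in ["scene","top"]:
    p,d=r.grab_frame(n); np.savez(f"{n}0.npz",p=p,d=d)
    cv2.imwrite(f"pics/{n}0.png",cv2.resize(p[:,:,::-1],None,fx=1.5,fy=1.5,interpolation=cv2.INTER_CUBIC))
    print(n,r.calibration(n))
E
```

```text
pics
{'clock': 0.0, 'qpos': array([-1.31039634e+00,  3.53645831e-01,  1.63414473e+00,  3.18966532e-05,
        1.15522690e+00, -2.40687557e-03]), 'qvel': array([-0.00175144,  0.00089711,  0.00027801,  0.00032133,  0.0016311 ,
       -0.00117618]), 'joint_efforts': array([-3.03422952e-03, -6.05251908e+01, -3.42075706e+01, -2.58837235e-04,
        9.29475093e-03, -3.21496873e-05]), 'eef_pos': array([ 162.24898632, -603.06389771,  230.55860944]), 'tcp_rot': array([-3.14016792e+00, -3.25926861e-05,  2.62793941e-01]), 'contact_force': array([0.20160942, 0.44663535, 0.64307302]), 'wrist_torque': array([ 0.02853012, -0.01510774,  0.05850339]), 'opening': 0.9990863553429048}
scene {'fx': 383.8772418419174, 'fy': 383.8772418419174, 'cx': 254.43990293570428, 'cy': 189.61745699699182, 'R': array([[-0.89590415,  0.44412044,  0.01061991],
       [ 0.3786385 ,  0.77587712, -0.50462617],
       [-0.23235454, -0.44807558, -0.86327264]]), 't': array([ 451.55985348, -187.00344877, 1130.83198894])}
top {'fx': 387.3411869139514, 'fy': 387.3411869139514, 'cx': 253.31907619409785, 'cy': 188.2244579642022, 'R': array([[-0.01284938, -0.99971662,  0.02003939],
       [-0.98197582,  0.00883685, -0.18879992],
       [ 0.18856933, -0.02210416, -0.98181109]]), 't': array([  7.71616042, 516.06024572, 932.69283519])}
```

View pics/scene0.png

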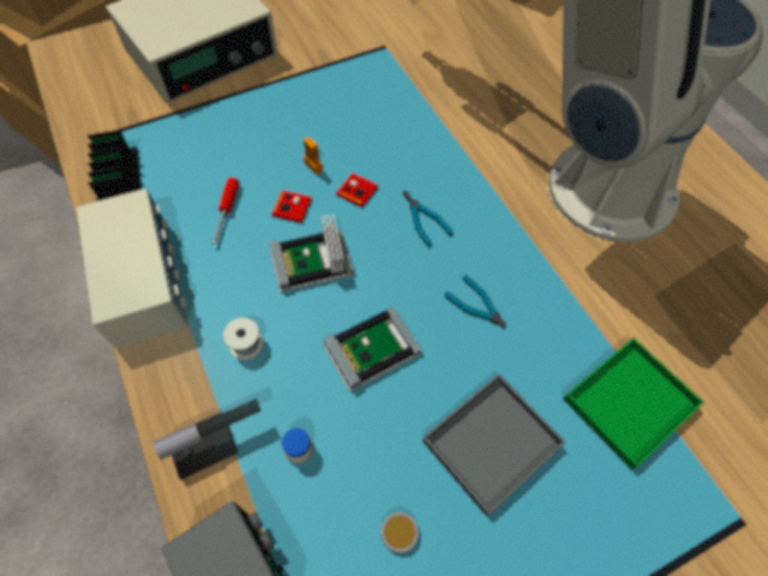

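View pics/top0.png

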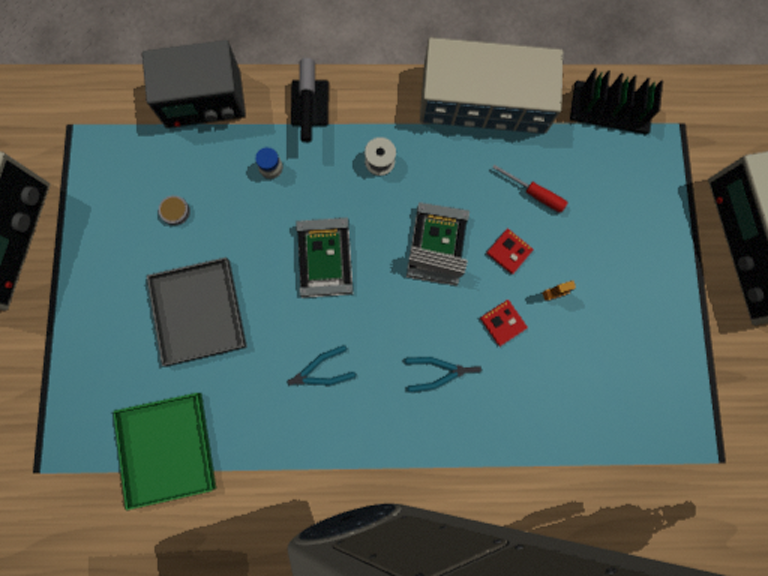

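Seen in the 1.5× top picture:
- Nest with the heat sink across it: (437,243).
- Other nest: (325,258).
- Amber spacer: (560,290).
- Trays: grey (196,312) and green (165,450). The grey one is meant.
- Two red boards, which are decoys: (510,250) and (502,322).

I'll enlarge to confirm and measure.

```bash
cat > h.py <<'E'
import numpy as np,cv2
from rig import r
def cloud(n,d):
    c=r.calibration(n);v,u=np.mgrid[0:384,0:512]
    P=np.stack([(u-c['cx'])/c['fx']*d,(v-c['cy'])/c['fy']*d,d],-1)
    return (P-c['t'])@c['R']   # R^T(P-t)
def ray(n,u,v,z):
    c=r.calibration(n);dr=c['R'].T@np.array([(u-c['cx'])/c['fx'],(v-c['cy'])/c['fy'],1.]);o=-c['R'].T@c['t']
    return o+dr*(z-o[2])/dr[2]
def pix(n,X):
    c=r.calibration(n);q=c['R']@np.asarray(X,float)+c['t'];return c['fx']*q[0]/q[2]+c['cx'],c['fy']*q[1]/q[2]+c['cy']
E
python3 - <<'E'
import numpy as np,cv2
from h import *
S=np.load('scene0.npz');T=np.load('top0.npz')
a=cv2.resize(T['p'][120:220,255:400,::-1],None,fx=5.4,fy=5.4,interpolation=cv2.INTER_CUBIC)
cv2.imwrite('pics/t1.png',a)
b=cv2.resize(S['p'][80:205,150:300,::-1],None,fx=4.8,fy=4.8,interpolation=cv2.INTER_CUBIC)
cv2.imwrite('pics/s1.png',b)
# clouds
for n,D in(('top',T),('scene',S)):
    P=cloud(n,D['d']);hsv=cv2.cvtColor(D['p'],cv2.COLOR_RGB2HSV)
    bench=(abs(hsv[...,0].astype(int)-95)<8)&(hsv[...,1]>90)
    print(n,'bench z',np.percentile(P[bench][:,2],[5,50,95]))
    am=(hsv[...,0]>8)&(hsv[...,0]<25)&(hsv[...,1]>200)&(D['p'][...,0]>120)
    k,l,st,ce=cv2.connectedComponentsWithStats(am.astype('uint8'))
    for i in range(1,k):
        if st[i,4]>20:print('amber',st[i],ce[i].round(1),np.median(P[l==i],0).round(),P[l==i].min(0).round(),P[l==i].max(0).round())
E
```

```text
top bench z [-3.09310295 -0.04011419  3.37090881]
scene bench z [-1.06964006  1.56811593  4.60485599]
amber [204  93   6   6  26] [206.3  95.6] [ 507. -302.   73.] [ 501. -314.   67.] [ 512. -291.   76.]
amber [204 104   9   8  23] [207.9 108.3] [ 510. -296.   25.] [ 499. -313.   20.] [ 515. -286.   32.]
amber [227 128  14   8  31] [233.6 131.5] [ 473. -196.   12.] [ 461. -216.    9.] [ 486. -177.   16.]
```

View pics/t1.png

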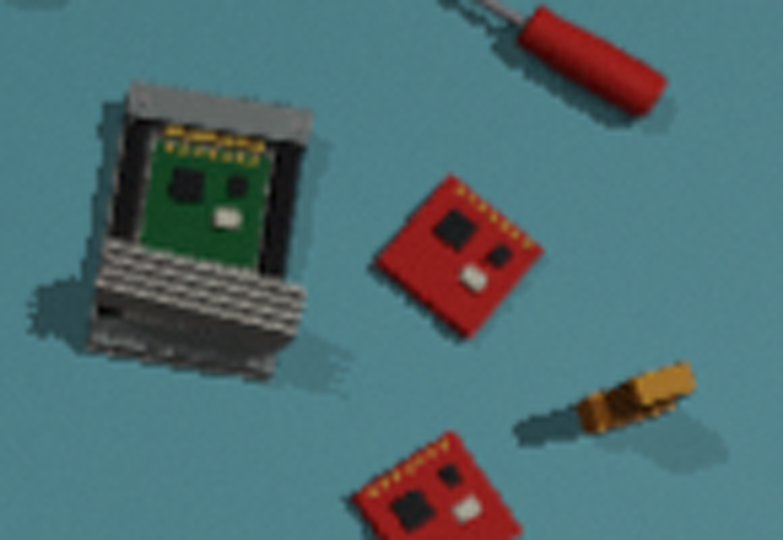

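View pics/s1.png

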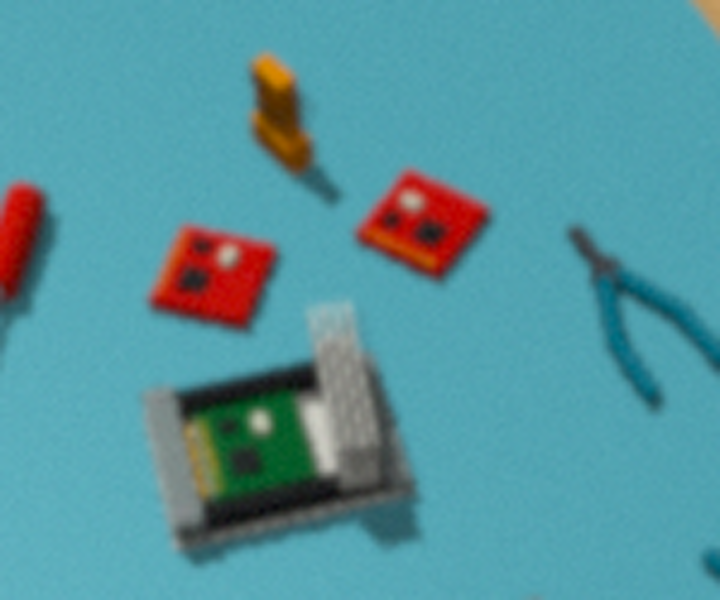

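Confirmed: the spacer is the only amber upright. The green board under the heat sink is the short module, and the red ones are decoys. Next I measure poses from depth clusters and rays in the top view.

```bash
cat > m.py <<'E'
from h import *
def rect(pts):
    (c,s,a)=cv2.minAreaRect(pts.astype('float32'));b=cv2.boxPoints((c,s,a));e=[b[1]-b[0],b[2]-b[1]]
    e.sort(key=lambda v:-np.hypot(*v));L=e[0]
    ang=np.degrees(np.arctan2(L[1],L[0]));ang=(ang+90)%180-90
    return np.round(c,1),[round(float(np.hypot(*x)),1) for x in e],round(float(ang),1)
def planepts(n,mask,z):
    # mask outline pixels -> plane
    cs,_=cv2.findContours(mask.astype('uint8'),cv2.RETR_EXTERNAL,cv2.CHAIN_APPROX_NONE)
    c=max(cs,key=cv2.contourArea)[:,0]
    return np.array([ray(n,u,v,z)[:2] for u,v in c])
E
python3 - <<'E'
from m import *
for n in('top','scene'):
    D=np.load(n+'0.npz');P=cloud(n,D['d']);hsv=cv2.cvtColor(D['p'],cv2.COLOR_RGB2HSV)
    X,Y,Z=P[...,0],P[...,1],P[...,2]
    def reg(x,y,w,z0,z1):return (abs(X-x)<w)&(abs(Y-y)<w)&(Z>z0)&(Z<z1)
    hs=reg(540,-130,110,54,68);print(n,'hs',rect(P[hs][:,:2]),np.median(Z[hs]),'plane',rect(planepts(n,hs,62)))
    sp=reg(507,-302,40,60,80);print('spacer',rect(P[sp][:,:2]),np.median(P[sp],0),'plane',rect(planepts(n,sp,72)))
    # red decoys
    # green module board
    g=(abs(hsv[...,0].astype(int)-65)<15)&(hsv[...,1]>100)
    k,l,st,ce=cv2.connectedComponentsWithStats(g.astype('uint8'))
    for i in range(1,k):
        if st[i,4]>100:print('green',st[i],np.median(P[l==i],0).round(),rect(P[l==i][:,:2]))
    # grey tray
    gr=(hsv[...,1]<60)&(Z>-5)&(Z<40)&(X>200)&(X<800)
    k,l,st,ce=cv2.connectedComponentsWithStats(gr.astype('uint8'))
    for i in range(1,k):
        if st[i,4]>150:
            q=P[l==i];print('grey',st[i],np.median(q,0).round(),rect(q[:,:2]))
E
```

```text
top hs (array([552.2, -96.6]), [95.7, 23.7], 74.3) 59.99877389628583 plane (array([551.2, -96.2]), [95.4, 24.0], 75.1)
spacer (array([ 502.5, -306.7]), [27.1, 13.8], -75.1) [ 502.03823351 -305.18974868   71.26355705] plane (array([ 501.9, -305. ]), [31.3, 14.1], -72.3)
green [424  56  13  25 101] [ 838. -486.   55.] (array([ 846. , -487.5]), [59.8, 22.5], -16.4)
green [108  68  23  11 126] [824. 350.  66.] (array([589.9, 180.7]), [603.6, 48.6], 35.8)
green [484 119  22  43 351] [ 634. -621.   68.] (array([ 632.9, -621.8]), [111.0, 7.1], 9.9)
green [281 146  24  23 341] [ 603. -104.   16.] (array([477.9, -60.4]), [332.7, 63.7], -19.0)
green [205 156  23  31 550] [565.  99.  16.] (array([469. ,  81.5]), [292.4, 63.2], 10.5)
green [  75  262   69   78 4032] [244. 366.   5.] (array([273.6, 231.4]), [429.8, 160.6], -78.6)
grey [ 39  92   8  57 156] [724. 574.   0.] (array([720.4, 574.4]), [158.9, 10.6], -0.2)
grey [274 135  39  38 518] [ 636. -106.   23.] (array([ 617.9, -109.2]), [97.4, 97.2], -10.0)
grey [ 197  145   39   54 1016] [556.  96.  20.] (array([573.1, 101.2]), [142.5, 95.0], 
[... 953 characters left out ...]
[246. 365.   6.] (array([450.8, 409.6]), [578.7, 142.6], 13.1)
grey [257  32 154 202 236] [210. -71.   1.] (array([ 210.6, -145. ]), [847.4, 8.7], -90.0)
grey [180 145  56  49 877] [589. -78.  21.] (array([ 593.1, -121. ]), [135.2, 132.7], 80.7)
grey [ 216  205   64   56 1056] [580. 117.  20.] (array([573.1, 101.5]), [132.9, 91.1], 3.5)
grey [152 223  24  17 169] [755.  19.   6.] (array([756.6,  11.3]), [55.8, 33.0], -3.9)
grey [ 283  250   93   93 4467] [477. 322.   5.] (array([477.4, 320.7]), [160.0, 139.3], 13.0)
grey [436 288  60  96 255] [263. 574.   1.] (array([256.9, 542.2]), [213.4, 107.3], 40.8)
grey [254 342  25  27 151] [662. 376.  16.] (array([660.9, 370.5]), [50.0, 49.9], -75.0)
```

Request:
jog_arm --moves '[{"grip": -1,"translation": [0,0,0],"twist": [0,0,-0.1162]},{"grip": -1,"translation": [0,0,0],"twist": [0,0,-0.1162]},{"grip": -1,"translation": [0,0,0],"twist": [0,0,-0.1162]},{"grip": -1,"translation": [0,0,0],"twist": [0,0,-0.1162]},{"grip": -1,"translation": [0,0,0],"twist": [0,0,-0.1162]},{"grip": -1,"translation": [0,0,0],"twist": [0,0,-0.1162]},{"grip": -1,"translation": [0,0,0],"twist": [0,0,-0.1162]},{"grip": -1,"translation": [0,0,0],"twist": [0,0,-0.1162]},{"grip": -1,"translation": [0,0,0],"twist": [0,0,-0.1162]}]' --squeeze 40

```text
clock: 0.85
eef_pos: [162.3, -603.3, 230.9]
tcp_rot: [-3.141, -0.001, 1.314]
contact_force: [0.3, -0.5, 0.1]
opening: 0.998
```

Request:
jog_arm --moves '[{"grip": -1,"translation": [0.0328,0.0136,0],"twist": [0,0,0]},{"grip": -1,"translation": [0.0328,0.0136,0],"twist": [0,0,0]},{"grip": -1,"translation": [0.0328,0.0136,0],"twist": [0,0,0]},{"grip": -1,"translation": [0.0328,0.0136,0],"twist": [0,0,0]},{"grip": -1,"translation": [0.0328,0.0136,0],"twist": [0,0,0]},{"grip": -1,"translation": [0.0328,0.0136,0],"twist": [0,0,0]},{"grip": -1,"translation": [0.0328,0.0136,0],"twist": [0,0,0]},{"grip": -1,"translation": [0.0328,0.0136,0],"twist": [0,0,0]},{"grip": -1,"translation": [0.0328,0.0136,0],"twist": [0,0,0]}]'

```text
clock: 1.6
eef_pos: [357.7, -348.5, 231.1]
tcp_rot: [-3.141, -0.0, 1.308]
contact_force: [0.5, -0.3, 0.3]
opening: 1.001
```

Request:
jog_arm --moves '[{"grip": -1,"translation": [0.0328,0.0136,0],"twist": [0,0,0]},{"grip": -1,"translation": [0.0328,0.0136,0],"twist": [0,0,0]},{"grip": -1,"translation": [0.0328,0.0136,0],"twist": [0,0,0]},{"grip": -1,"translation": [0.0328,0.0136,0],"twist": [0,0,0]},{"grip": -1,"translation": [0.0328,0.0136,0],"twist": [0,0,0]},{"grip": -1,"translation": [0.0328,0.0136,0],"twist": [0,0,0]},{"grip": -1,"translation": [0.0328,0.0136,0],"twist": [0,0,0]},{"grip": -1,"translation": [0.0328,0.0136,0],"twist": [0,0,0]},{"grip": -1,"translation": [0.0328,0.0136,0],"twist": [0,0,0]},{"grip": -1,"translation": [0,0,0],"twist": [0,0,0]}]'

```text
clock: 2.43
eef_pos: [555.0, -92.4, 231.1]
tcp_rot: [3.14, -0.002, 1.312]
contact_force: [-1.0, -0.5, 0.1]
opening: 1.002
```

Request:
jog_arm --moves '[{"grip": -1,"translation": [-0.004,-0.0015,0.033],"twist": [0,0,0]},{"grip": -1,"translation": [0,0,0.033],"twist": [0,0,0]},{"grip": -1,"translation": [0,0,0.033],"twist": [0,0,0]},{"grip": -1,"translation": [0,0,0.033],"twist": [0,0,0]},{"grip": -1,"translation": [0,0,0.033],"twist": [0,0,0]},{"grip": -1,"translation": [0,0,0.033],"twist": [0,0,0]},{"grip": -1,"translation": [0,0,0],"twist": [0,0,0]},{"grip": 1,"translation": [0,0,0],"twist": [0,0,0]},{"grip": 1,"translation": [0,0,0],"twist": [0,0,0]},{"grip": 1,"translation": [0,0,0],"twist": [0,0,0]}]'

```text
clock: 3.27
eef_pos: [550.9, -100.6, 35.4]
tcp_rot: [3.138, -0.0, 1.309]
contact_force: [0.8, 0.8, 0.4]
opening: 0.601
```

Request:
jog_arm --moves '[{"grip": 1,"translation": [0,0,0],"twist": [0,0,0]},{"grip": 1,"translation": [0,0,0],"twist": [0,0,0]},{"grip": 1,"translation": [0,0,0],"twist": [0,0,0]},{"grip": 1,"translation": [0,0,0],"twist": [0,0,0]},{"grip": 1,"translation": [0,0,0],"twist": [0,0,0]},{"grip": 1,"translation": [0,0,0],"twist": [0,0,0]}]'

```text
clock: 3.77
eef_pos: [550.5, -100.5, 35.0]
tcp_rot: [3.139, -0.0, 1.309]
contact_force: [-1.6, 0.4, 9.6]
opening: 0.248
```

Request:
jog_arm --moves '[{"grip": 1,"translation": [0,0,-0.01],"twist": [0,0,0]},{"grip": 1,"translation": [0,0,-0.02],"twist": [0,0,0]},{"grip": 1,"translation": [0,0,-0.02],"twist": [0,0,0]},{"grip": 1,"translation": [0,0,-0.02],"twist": [0,0,0]},{"grip": 1,"translation": [0,0,-0.02],"twist": [0,0,-0.098]},{"grip": 1,"translation": [0,0,-0.02],"twist": [0,0,-0.098]},{"grip": 1,"translation": [0,0,0],"twist": [0,0,-0.098]},{"grip": 1,"translation": [0,0,0],"twist": [0,0,-0.098]},{"grip": 1,"translation": [0,0,0],"twist": [0,0,-0.098]}]'

```text
clock: 4.52
eef_pos: [549.5, -100.3, 144.8]
tcp_rot: [3.14, 0.001, 1.803]
contact_force: [1.1, 0.4, -2.0]
opening: 0.248
```

Request:
jog_arm --moves '[{"grip": 1,"translation": [0.02,0.001,0],"twist": [0,0,0]},{"grip": 1,"translation": [0.035,0.002,0],"twist": [0,0,0]},{"grip": 1,"translation": [0.035,0.002,0],"twist": [0,0,0]},{"grip": 1,"translation": [0.035,0.002,0],"twist": [0,0,0]},{"grip": 1,"translation": [0.035,0.002,0],"twist": [0,0,0]},{"grip": 1,"translation": [0.035,0.002,0],"twist": [0,0,0]},{"grip": 1,"translation": [0.035,0.002,0],"twist": [0,0,0]},{"grip": 1,"translation": [0.035,0.002,0],"twist": [0,0,0]},{"grip": 1,"translation": [0.035,0.002,0],"twist": [0,0,0]},{"grip": 1,"translation": [0.035,0.002,0],"twist": [0,0,0]}]'

```text
clock: 5.35
eef_pos: [491.6, 232.0, 144.3]
tcp_rot: [3.141, -0.0, 1.799]
contact_force: [0.2, -0.3, -1.5]
opening: 0.251
```

Request:
jog_arm --moves '[{"grip": 1,"translation": [0.035,0.002,0],"twist": [0,0,0]},{"grip": 1,"translation": [0.035,0.002,0],"twist": [0,0,0]},{"grip": 1,"translation": [0.02,0.001,0],"twist": [0,0,0]},{"grip": 1,"translation": [0,0,0],"twist": [0,0,0]},{"grip": 1,"translation": [0,0,0],"twist": [0,0,0]}]'

```text
clock: 5.77
eef_pos: [476.3, 320.0, 143.9]
tcp_rot: [3.141, 0.0, 1.801]
contact_force: [0.4, -0.2, -1.7]
opening: 0.246
```

```bash
python3 - <<'E'
from h import *
print(r.sense())
for n in ["scene","top"]:
    p,d=r.grab_frame(n); np.savez(f"{n}1.npz",p=p,d=d)
    cv2.imwrite(f"pics/{n}1.png",cv2.resize(p[:,:,::-1],None,fx=1.5,fy=1.5,interpolation=cv2.INTER_CUBIC))
E
```

```text
{'clock': 5.7667, 'qpos': array([ 5.89126523e-01,  3.72813343e-01,  1.82251401e+00, -2.04462032e-04,
        9.45951056e-01,  3.59081323e-01]), 'qvel': array([-0.03516331, -0.00535057,  0.02086643, -0.00646362, -0.00014462,
       -0.01045832]), 'joint_efforts': array([  1.75484609, -57.42352009, -30.63799024,   0.20129646,
        -0.12301989,   0.17603362]), 'eef_pos': array([476.28670801, 320.03405087, 143.89218891]), 'tcp_rot': array([3.14124017e+00, 4.48614874e-05, 1.80096110e+00]), 'contact_force': array([ 0.42269417, -0.19794789, -1.67274987]), 'wrist_torque': array([-0.03018831, -0.0217981 ,  0.02436068]), 'opening': 0.24646414667588598}
```

View pics/scene1.png

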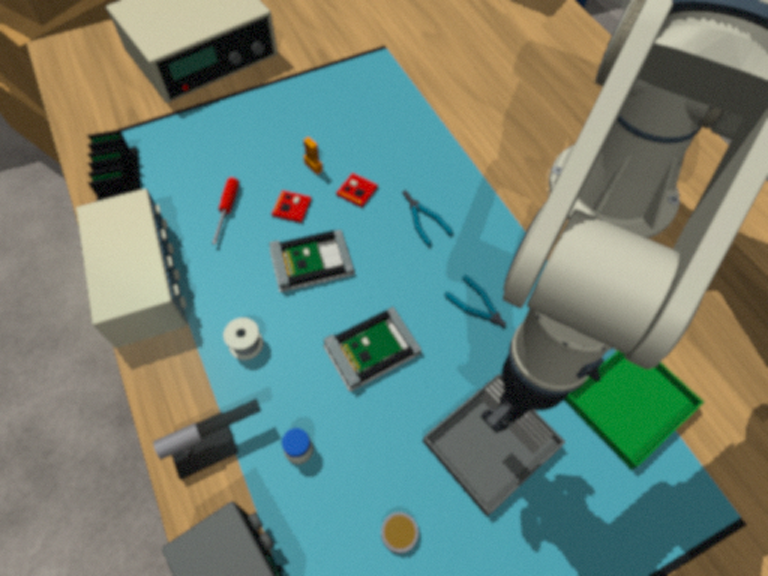

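View pics/top1.png

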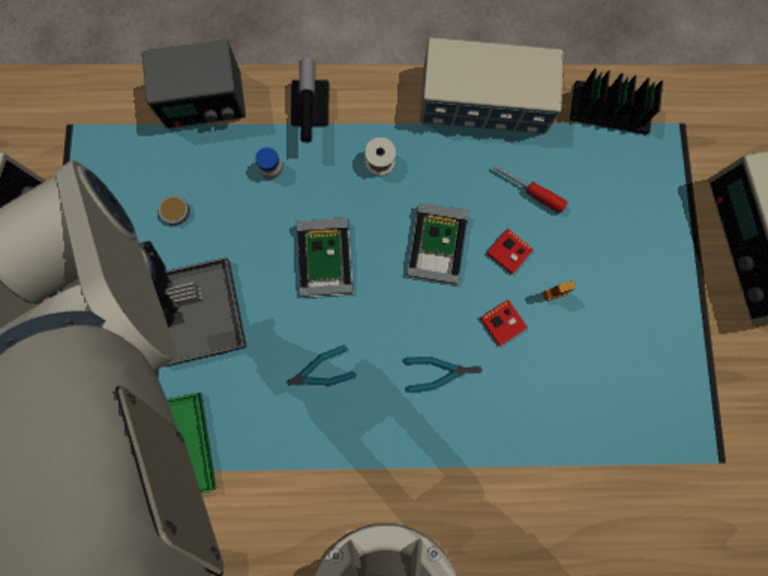

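The heat sink hangs over the grey tray, around (505,425) in the scene picture. Nest A is clear, with the gap visible at (340,250). Lowering now.

Request:
jog_arm --moves '[{"grip": 1,"translation": [0,0,0.028],"twist": [0,0,0]},{"grip": 1,"translation": [0,0,0.028],"twist": [0,0,0]},{"grip": 1,"translation": [0,0,0.028],"twist": [0,0,0]},{"grip": 1,"translation": [0,0,0.026],"twist": [0,0,0]},{"grip": 1,"translation": [0,0,0.01],"twist": [0,0,0]},{"grip": 1,"translation": [0,0,0.006],"twist": [0,0,0]},{"grip": 1,"translation": [0,0,0],"twist": [0,0,0]},{"grip": 1,"translation": [0,0,0],"twist": [0,0,0]}]'

```text
clock: 6.53
eef_pos: [477.6, 318.9, 18.3]
tcp_rot: [3.141, -0.0, 1.798]
contact_force: [0.5, -0.4, -1.0]
opening: 0.244
```

Request:
jog_arm --moves '[{"grip": 1,"translation": [0,0,0.001],"twist": [0,0,0]},{"grip": 0.2,"translation": [0,0,0],"twist": [0,0,0]},{"grip": -0.2,"translation": [0,0,0],"twist": [0,0,0]},{"grip": -1,"translation": [0,0,0],"twist": [0,0,0]},{"grip": -1,"translation": [0,0,0],"twist": [0,0,0]},{"grip": -1,"translation": [0,0,0],"twist": [0,0,0]},{"grip": -1,"translation": [0,0,0],"twist": [0,0,0]},{"grip": -1,"translation": [0,0,0],"twist": [0,0,0]},{"grip": -1,"translation": [0,0,0],"twist": [0,0,0]},{"grip": -1,"translation": [0,0,0],"twist": [0,0,0]}]'

```text
clock: 7.37
eef_pos: [476.7, 319.2, 16.2]
tcp_rot: [-3.142, 0.0, 1.799]
contact_force: [0.4, -0.1, -0.3]
opening: 1.0
```

Request:
jog_arm --moves '[{"grip": -1,"translation": [0,0,-0.02],"twist": [0,0,0]},{"grip": -1,"translation": [0,0,-0.035],"twist": [0,0,0]},{"grip": -1,"translation": [0,0,-0.035],"twist": [0,0,0]},{"grip": -1,"translation": [0,0,-0.035],"twist": [0,0,0]},{"grip": -1,"translation": [0,0,-0.035],"twist": [0,0,0]},{"grip": -1,"translation": [0,0,-0.02],"twist": [0,0,0]},{"grip": -1,"translation": [0,0,0],"twist": [0,0,0]}]'

```text
clock: 7.95
eef_pos: [479.0, 320.7, 201.5]
tcp_rot: [3.134, -0.003, 1.799]
contact_force: [0.4, 0.7, 0.6]
opening: 1.0
```

```bash
python3 - <<'E'
from m import *
p,d=r.grab_frame("scene")
a=cv2.resize(p[215:350,270:400,::-1],None,fx=4,fy=4,interpolation=cv2.INTER_CUBIC)
T=np.load('top1.npz')
b=cv2.resize(T['p'][130:200,185:325,::-1],None,fx=5.6,fy=5.6,interpolation=cv2.INTER_CUBIC)
cv2.imwrite('pics/hs2.png',a);cv2.imwrite('pics/nest1.png',b)
E
```

```text
(no output)
```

View pics/hs2.png

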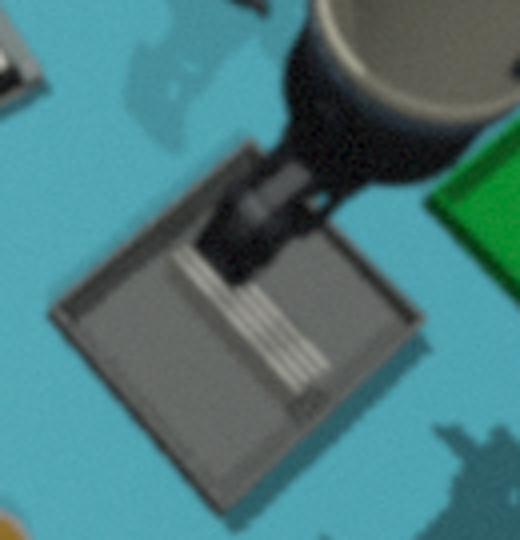

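View pics/nest1.png

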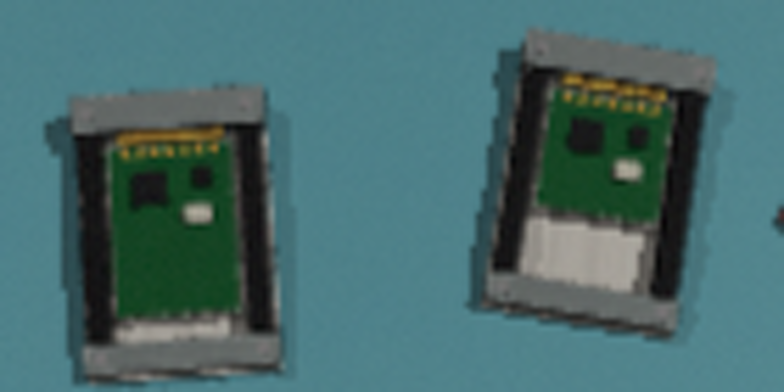

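The heat sink stands free and upright in the grey tray, top at about (250,320) in the crop. Nest A's gap is open at (585,255) in the nest crop. Now measuring nest A, the module and the spacer.

```bash
python3 - <<'E'
from m import *
out={}
for n in('top','scene'):
    D=np.load(n+'1.npz');P=cloud(n,D['d']);hsv=cv2.cvtColor(D['p'],cv2.COLOR_RGB2HSV).astype(int)
    X,Y,Z=P[...,0],P[...,1],P[...,2]
    reg=(abs(X-580)<110)&(abs(Y+100)<85)
    bench=(abs(hsv[...,0]-95)<10)&(hsv[...,1]>90)
    m=reg&~bench
    k,l,st,ce=cv2.connectedComponentsWithStats(m.astype('uint8'));i=1+np.argmax(st[1:,4]);m=l==i
    print(n,st[i],'nest pts',rect(P[m&(Z>3)][:,:2]),rect(P[m][:,:2]))
    # fence top
    f=m&(Z>22)&(hsv[...,1]<60)&(hsv[...,2]>80);print('fence',rect(P[f&(X>610)][:,:2]),np.median(Z[f&(X>610)]))
    bl=m&(hsv[...,2]<45);ang=None
    g=m&(abs(hsv[...,0]-65)<20)&(hsv[...,1]>90)
    k,l,st,ce=cv2.connectedComponentsWithStats(g.astype('uint8'));i=1+np.argmax(st[1:,4]);g=l==i
    print('green pts',rect(P[g][:,:2]),'plane z17',rect(planepts(n,g,17)))
    sp=(abs(X-505)<35)&(abs(Y+302)<35)&(hsv[...,0]<28)&(hsv[...,1]>120)&(Z>4)
    print('spacer all',rect(P[sp][:,:2]),'upper',rect(P[sp&(Z>55)][:,:2]),'foot',rect(P[sp&(Z<30)][:,:2]),np.median(Z[sp&(Z<30)]))
E
```

```text
top [ 270  135   43   56 1785] nest pts (array([ 596.4, -101.4]), [143.8, 93.9], -9.9) (array([ 597.3, -102.4]), [145.9, 96.0], -10.0)
fence (array([ 649.7, -112.2]), [90.6, 17.4], 79.8) 25.207652100271105
green pts (array([ 605.3, -104.5]), [57.9, 56.9], 79.4) plane z17 (array([ 604.9, -104.3]), [57.7, 56.2], 80.3)
spacer all (array([ 501.8, -305.6]), [37.7, 15.8], -74.8) upper (array([ 502. , -306.6]), [27.9, 13.7], -76.8) foot (array([ 501.8, -305.6]), [37.7, 15.8], -74.8) 22.322254584301383
scene [ 180  153   56   42 1621] nest pts (array([ 594.1, -107.2]), [136.6, 110.7], -11.7) (array([ 593.8, -107.4]), [139.5, 110.8], -11.4)
fence (array([ 651. , -110.6]), [92.1, 18.5], 80.6) 27.126568252370678
green pts (array([ 606.4, -102.4]), [70.0, 58.6], 79.0) plane z17 (array([ 604.9, -104.7]), [67.3, 58.7], 81.2)
spacer all (array([ 506.3, -303. ]), [37.2, 14.7], -74.1) upper (array([ 505.5, -304.2]), [26.1, 12.4], -75.5) foot (array([ 510.6, -300.8]), [36.9, 13.6], -57.2) 22.258605414516325
```

Request:
jog_arm --moves '[{"grip": -1,"translation": [0,0,0],"twist": [0,0,-0.025]},{"grip": -1,"translation": [-0.036,-0.0078,0],"twist": [0,0,0]},{"grip": -1,"translation": [-0.036,-0.0078,0],"twist": [0,0,0]},{"grip": -1,"translation": [-0.036,-0.0078,0],"twist": [0,0,0]},{"grip": -1,"translation": [-0.036,-0.0078,0],"twist": [0,0,0]},{"grip": -1,"translation": [-0.036,-0.0078,0],"twist": [0,0,0]},{"grip": -1,"translation": [-0.036,-0.0078,0],"twist": [0,0,0]},{"grip": -1,"translation": [-0.036,-0.0078,0],"twist": [0,0,0]},{"grip": -1,"translation": [-0.036,-0.0078,0],"twist": [0,0,0]},{"grip": -1,"translation": [-0.036,-0.0078,0],"twist": [0,0,0]}]'

```text
clock: 8.83
eef_pos: [488.4, -13.8, 194.5]
tcp_rot: [-3.139, -0.001, 1.825]
contact_force: [1.0, 0.9, 0.4]
opening: 1.001
```

Request:
jog_arm --moves '[{"grip": -1,"translation": [-0.036,-0.0078,0],"twist": [0,0,0]},{"grip": -1,"translation": [-0.036,-0.0078,0],"twist": [0,0,0]},{"grip": -1,"translation": [-0.036,-0.0078,0],"twist": [0,0,0]},{"grip": -1,"translation": [-0.036,-0.0078,0],"twist": [0,0,0]},{"grip": -1,"translation": [-0.036,-0.0078,0],"twist": [0,0,0]},{"grip": -1,"translation": [-0.036,-0.0078,0],"twist": [0,0,0]},{"grip": -1,"translation": [-0.036,-0.0078,0],"twist": [0,0,0]},{"grip": -1,"translation": [-0.036,-0.0078,0],"twist": [0,0,0]},{"grip": -1,"translation": [0,0,0],"twist": [0,0,0]},{"grip": -1,"translation": [0,0,0],"twist": [0,0,0]}]'

```text
clock: 9.67
eef_pos: [500.2, -307.7, 194.0]
tcp_rot: [-3.139, -0.002, 1.822]
contact_force: [0.6, 1.2, 0.1]
opening: 1.002
```

Request:
jog_arm --moves '[{"grip": -1,"translation": [0,0,0],"twist": [0,0,0]},{"grip": -1,"translation": [0,0,0],"twist": [0,0,0]}]'

```text
clock: 9.83
eef_pos: [500.8, -305.2, 195.1]
tcp_rot: [-3.14, -0.002, 1.825]
contact_force: [0.3, -0.1, -0.6]
opening: 1.0
```

Request:
jog_arm --moves '[{"grip": -1,"translation": [-0.0007,0.0028,0.03],"twist": [0,0,0]},{"grip": -1,"translation": [0,0,0.03],"twist": [0,0,0]},{"grip": -1,"translation": [0,0,0.03],"twist": [0,0,0]},{"grip": -1,"translation": [0,0,0.03],"twist": [0,0,0]},{"grip": -1,"translation": [0,0,0.03],"twist": [0,0,0]},{"grip": -1,"translation": [0,0,0.013],"twist": [0,0,0]},{"grip": -1,"translation": [0,0,0],"twist": [0,0,0]},{"grip": -1,"translation": [0,0,0],"twist": [0,0,0]}]'

```text
clock: 10.5
eef_pos: [504.4, -305.7, 33.4]
tcp_rot: [-3.141, -0.001, 1.825]
contact_force: [1.3, -0.4, 0.6]
opening: 1.003
```

```bash
python3 - <<'E'
from h import *
s=r.sense();print(s['eef_pos'])
o=[]
for n,(u,v) in (("scene",(207,102)),("top",(372,195))):
    p,d=r.grab_frame(n)
    o.append(cv2.resize(p[v-45:v+45,u-45:u+45,::-1],(390,390),interpolation=cv2.INTER_CUBIC))
cv2.imwrite('pics/grip1.png',np.hstack(o))
E
```

```text
[ 504.37719438 -305.70567051   33.42450655]
```

View pics/grip1.png

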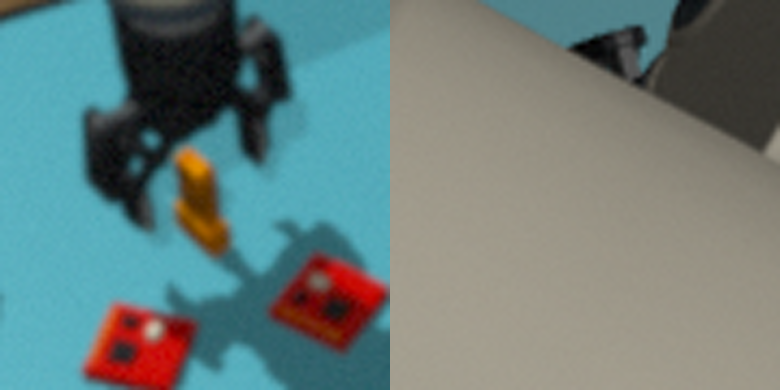

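The spacer stem at (200,190) in the left half stands between the open fingers. Closing.

Request:
jog_arm --moves '[{"grip": 1,"translation": [0,0,0],"twist": [0,0,0]},{"grip": 1,"translation": [0,0,0],"twist": [0,0,0]},{"grip": 1,"translation": [0,0,0],"twist": [0,0,0]},{"grip": 1,"translation": [0,0,0],"twist": [0,0,0]},{"grip": 1,"translation": [0,0,0],"twist": [0,0,0]},{"grip": 1,"translation": [0,0,0],"twist": [0,0,0]},{"grip": 1,"translation": [0,0,0],"twist": [0,0,0]},{"grip": 1,"translation": [0,0,0],"twist": [0,0,0]},{"grip": 1,"translation": [0,0,0],"twist": [0,0,0]}]' --squeeze 60

```text
clock: 11.35
eef_pos: [504.5, -306.7, 33.6]
tcp_rot: [3.141, 0.0, 1.824]
contact_force: [-1.1, 0.2, 6.5]
opening: 0.156
```

Request:
jog_arm --moves '[{"grip": 1,"translation": [0,0,-0.01],"twist": [0,0,0]},{"grip": 1,"translation": [0,0,-0.02],"twist": [0,0,0]},{"grip": 1,"translation": [0,0,-0.02],"twist": [0,0,0]},{"grip": 1,"translation": [0,0,-0.02],"twist": [0,0,0]},{"grip": 1,"translation": [0,0,0],"twist": [0,0,0.0856]},{"grip": 1,"translation": [0,0,0],"twist": [0,0,0.0856]},{"grip": 1,"translation": [0,0,0],"twist": [0,0,0.0856]},{"grip": 1,"translation": [0,0,0],"twist": [0,0,0.0856]},{"grip": 1,"translation": [0,0,0],"twist": [0,0,0.0856]}]'

```text
clock: 12.1
eef_pos: [504.1, -306.4, 103.7]
tcp_rot: [-3.141, -0.0, 1.391]
contact_force: [0.3, 0.2, -0.3]
opening: 0.158
```

Request:
jog_arm --moves '[{"grip": 1,"translation": [0.0272,0.0022,0],"twist": [0,0,0]},{"grip": 1,"translation": [0.0272,0.0022,0],"twist": [0,0,0]},{"grip": 1,"translation": [0.0272,0.0022,0],"twist": [0,0,0]},{"grip": 1,"translation": [0.0272,0.0022,0],"twist": [0,0,0]},{"grip": 1,"translation": [0.0272,0.0022,0],"twist": [0,0,0]},{"grip": 1,"translation": [0.0272,0.0022,0],"twist": [0,0,0]},{"grip": 1,"translation": [0.0272,0.0022,0],"twist": [0,0,0]},{"grip": 1,"translation": [0.0272,0.0022,0],"twist": [0,0,0]},{"grip": 1,"translation": [0,0,0],"twist": [0,0,0]},{"grip": 1,"translation": [0,0,0],"twist": [0,0,0]}]'

```text
clock: 12.93
eef_pos: [559.7, -94.1, 103.5]
tcp_rot: [-3.141, 0.0, 1.398]
contact_force: [0.9, 0.2, -0.4]
opening: 0.158
```

```bash
cat > look.py <<'E'
import sys
from m import *
tag=sys.argv[1]
s=r.sense();print(s['eef_pos'],s['tcp_rot'],s['contact_force'],s['opening'])
o=[]
for n in ("scene","top"):
    p,d=r.grab_frame(n);np.savez(f'{n}_{tag}.npz',p=p,d=d)
    u,v=map(int,pix(n,(580,-100,30)))
    o.append(cv2.resize(p[v-40:v+40,u-40:u+40,::-1],(400,400),interpolation=cv2.INTER_CUBIC))
    P=cloud(n,d);h=cv2.cvtColor(p,cv2.COLOR_RGB2HSV).astype(int)
    near=(np.hypot(P[...,0]-s['eef_pos'][0],P[...,1]-s['eef_pos'][1])<40)
    m=near&(h[...,0]>8)&(h[...,0]<25)&(h[...,1]>170)&(P[...,2]>s['eef_pos'][2]-60)
    if m.sum()>10: print(n,'amber',m.sum(),P[m].min(0).round(),P[m].max(0).round(),rect(P[m][:,:2]))
cv2.imwrite(f'pics/{tag}.png',np.hstack(o))
E
python3 look.py over
```

```text
[559.66948301 -94.101372   103.54248954] [-3.14142611e+00  3.40182801e-05  1.39816576e+00] [ 0.90325781  0.23112923 -0.40077351] 0.1583519646621579
scene amber 151 [ 551. -105.   74.] [574. -73. 177.] (array([562.2, -89.1]), [32.3, 17.5], 71.6)
```

View pics/over.png

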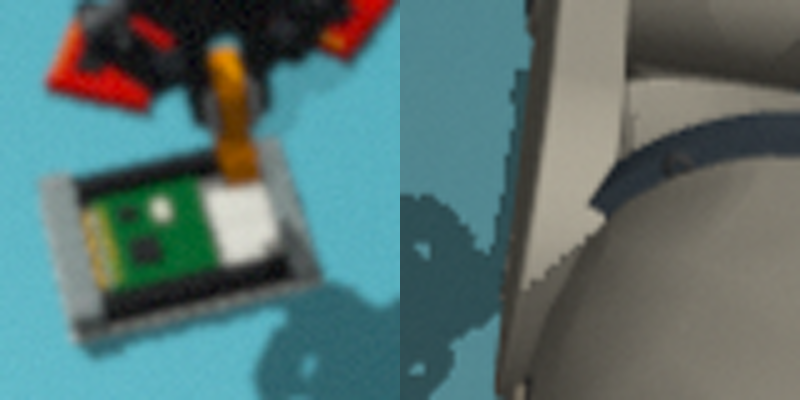

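Request:
jog_arm --moves '[{"grip": 1,"translation": [-0.001,0,0.02],"twist": [0,0,0]},{"grip": 1,"translation": [0,0,0.02],"twist": [0,0,0]},{"grip": 1,"translation": [0,0,0.005],"twist": [0,0,0]},{"grip": 1,"translation": [0,0,0],"twist": [0,0,0]},{"grip": 1,"translation": [0,0,0],"twist": [0,0,0]}]'

```text
clock: 13.45
eef_pos: [559.2, -97.0, 58.5]
tcp_rot: [-3.141, 0.0, 1.395]
contact_force: [0.1, -0.6, -0.2]
opening: 0.154
```

```bash
python3 look.py low; python3 - <<'E'
from h import *
p=np.load('scene_low.npz')['p'];u,v=map(int,pix('scene',(570,-97,20)))
cv2.imwrite('pics/low2.png',cv2.resize(p[v-30:v+30,u-35:u+35,::-1],None,fx=10,fy=10,interpolation=cv2.INTER_CUBIC));print(u-35,v-30)
c,s=np.cos(np.radians(-10)),np.sin(np.radians(-10))
for nx,ny,z in((-50,32,16),(-50,-32,16),(50,32,26),(50,-32,26),(-16.7,30,17),(-16.7,-30,17),(-24.5,-20,26),(-42.5,-20,26),(-24.5,-20,50),(-42.5,-20,50)):
    q=pix('scene',(592.3+c*nx-s*ny,-101.2+s*nx+c*ny,z));print(nx,ny,z,[round((q[0]-u+35)*10),round((q[1]-v+30)*10)])
E
```

```text
[559.24553895 -97.0061345   58.50345596] [-3.14102343e+00  4.60602805e-05  1.39458807e+00] [ 0.13835864 -0.5677276  -0.16583065] 0.15406131361268746
scene amber 132 [ 551. -106.   32.] [592. -76. 217.] (array([571.2, -93.4]), [38.3, 30.9], -8.6)
181 138
-50 32 16 [482, 385]
-50 -32 16 [423, 195]
50 32 26 [105, 455]
50 -32 26 [57, 257]
-16.7 30 17 [357, 406]
-16.7 -30 17 [306, 226]
-24.5 -20 26 [340, 230]
-42.5 -20 26 [405, 215]
-24.5 -20 50 [332, 178]
-42.5 -20 50 [399, 162]
```

View pics/low2.png

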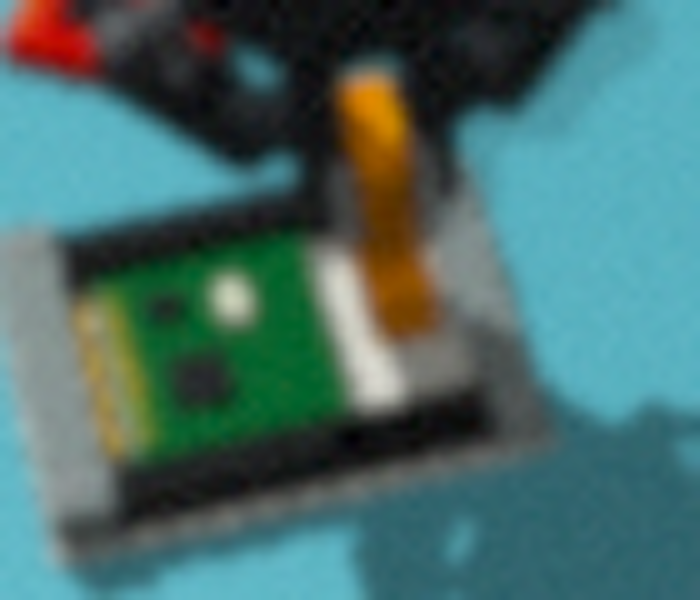

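The foot's lower edge at (388,338)-(440,330) sits between the module's back edge at about (350,400) and the back rail's inner face at about (485,390). It matches the predicted pose within about 1 mm. Inserting.

Request:
jog_arm --moves '[{"grip": 1,"translation": [0,0,0.005],"twist": [0,0,0]},{"grip": 1,"translation": [0,0,0.005],"twist": [0,0,0]},{"grip": 1,"translation": [0,0,0.005],"twist": [0,0,0]},{"grip": 1,"translation": [0,0,0.002],"twist": [0,0,0]},{"grip": 1,"translation": [0,0,0],"twist": [0,0,0]},{"grip": 1,"translation": [0,0,0],"twist": [0,0,0]},{"grip": 1,"translation": [0,0,0],"twist": [0,0,0]},{"grip": 1,"translation": [0,0,0],"twist": [0,0,0]},{"grip": 1,"translation": [0,0,0],"twist": [0,0,0]}]'

```text
clock: 14.3
eef_pos: [559.5, -96.3, 41.5]
tcp_rot: [3.141, -0.0, 1.396]
contact_force: [0.4, 0.9, 0.3]
opening: 0.159
```

Request:
jog_arm --moves '[{"grip": 1,"translation": [0,0.001,0],"twist": [0,0,0]},{"grip": 1,"translation": [0,0.001,0],"twist": [0,0,0]},{"grip": 1,"translation": [0,0.001,0],"twist": [0,0,0]},{"grip": 1,"translation": [0,0.001,0],"twist": [0,0,0]},{"grip": 1,"translation": [0,0.001,0],"twist": [0,0,0]},{"grip": 1,"translation": [0,0.001,0],"twist": [0,0,0]},{"grip": 1,"translation": [0,0.001,0],"twist": [0,0,0]},{"grip": 1,"translation": [0,0.001,0],"twist": [0,0,0]},{"grip": 1,"translation": [0,0,0],"twist": [0,0,0]}]'

```text
clock: 15.05
eef_pos: [567.4, -97.7, 41.2]
tcp_rot: [-3.142, -0.0, 1.396]
contact_force: [-0.5, -0.2, -1.0]
opening: 0.153
```

Request:
jog_arm --moves '[{"grip": 1,"translation": [0,0.001,0],"twist": [0,0,0]},{"grip": 1,"translation": [0,0.001,0],"twist": [0,0,0]},{"grip": 1,"translation": [0,0.001,0],"twist": [0,0,0]},{"grip": 1,"translation": [0,0.001,0],"twist": [0,0,0]},{"grip": 1,"translation": [0,0,0],"twist": [0,0,0]},{"grip": 1,"translation": [0,0,0],"twist": [0,0,0]}]'

```text
clock: 15.55
eef_pos: [570.7, -98.3, 41.1]
tcp_rot: [-3.14, -0.0, 1.396]
contact_force: [-3.8, 1.8, 1.2]
opening: 0.158
```

```bash
python3 look.py push1; python3 - <<'E'
from h import *
p=np.load('scene_push1.npz')['p'];u,v=map(int,pix('scene',(570,-97,20)))
cv2.imwrite('pics/push1b.png',cv2.resize(p[v-30:v+30,u-35:u+35,::-1],None,fx=10,fy=10,interpolation=cv2.INTER_CUBIC))
E
```

```text
[570.67269058 -98.26220104  41.1356527 ] [-3.14044271e+00 -4.38516010e-05  1.39552470e+00] [-3.79093532  1.81666702  1.23759334] 0.15794144402996846
scene amber 143 [ 540. -109.   16.] [585. -70. 202.] (array([559.7, -86.1]), [42.5, 32.4], -29.6)
```

View pics/push1b.png

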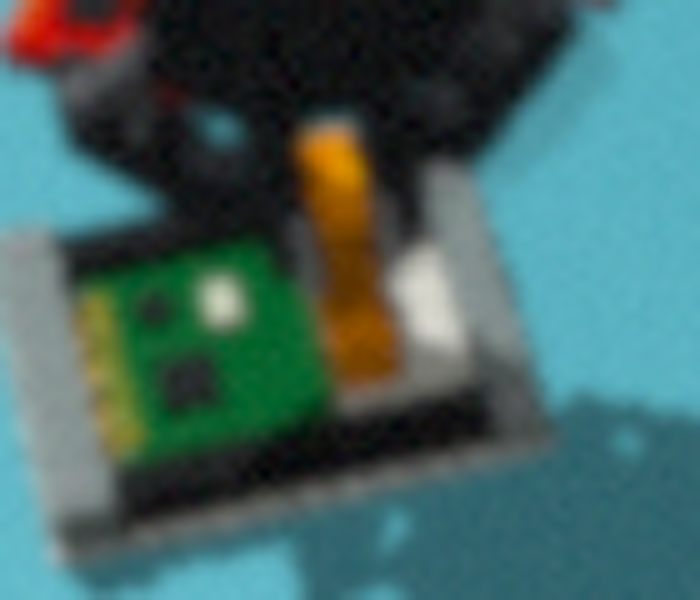

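The foot is against the module's back edge at (330,350), with about 4 N from the strip. I'll keep pushing until the force jumps at the fence.

Request:
jog_arm --moves '[{"grip": 1,"translation": [0,0.0005,0],"twist": [0,0,0]},{"grip": 1,"translation": [0,0.0005,0],"twist": [0,0,0]},{"grip": 1,"translation": [0,0,0],"twist": [0,0,0]},{"grip": 1,"translation": [0,0,0],"twist": [0,0,0]}]'

```text
clock: 15.98
eef_pos: [572.1, -98.5, 41.2]
tcp_rot: [-3.141, -0.0, 1.396]
contact_force: [-2.1, 0.7, -0.8]
opening: 0.151
```

Request:
jog_arm --moves '[{"grip": 1,"translation": [0,0.0005,0],"twist": [0,0,0]},{"grip": 1,"translation": [0,0.0005,0],"twist": [0,0,0]},{"grip": 1,"translation": [0,0,0],"twist": [0,0,0]},{"grip": 1,"translation": [0,0,0],"twist": [0,0,0]}]'

```text
clock: 16.32
eef_pos: [573.1, -98.7, 41.2]
tcp_rot: [-3.141, -0.0, 1.396]
contact_force: [-3.0, 0.6, -0.7]
opening: 0.156
```

Request:
jog_arm --moves '[{"grip": 1,"translation": [0,0.0005,0],"twist": [0,0,0]},{"grip": 1,"translation": [0,0,0],"twist": [0,0,0]},{"grip": 1,"translation": [0,0,0],"twist": [0,0,0]}]'

```text
clock: 16.57
eef_pos: [573.6, -98.8, 41.2]
tcp_rot: [-3.141, -0.0, 1.396]
contact_force: [-3.6, 1.1, -0.8]
opening: 0.156
```

Request:
jog_arm --moves '[{"grip": 1,"translation": [0,0.0005,0],"twist": [0,0,0]},{"grip": 1,"translation": [0,0,0],"twist": [0,0,0]},{"grip": 1,"translation": [0,0,0],"twist": [0,0,0]}]'

```text
clock: 16.82
eef_pos: [573.8, -98.8, 41.2]
tcp_rot: [-3.141, -0.0, 1.396]
contact_force: [-4.9, 1.0, -1.2]
opening: 0.158
```

Request:
jog_arm --moves '[{"grip": 1,"translation": [0,0.0005,0],"twist": [0,0,0]},{"grip": 1,"translation": [0,0,0],"twist": [0,0,0]},{"grip": 1,"translation": [0,0,0],"twist": [0,0,0]}]'

```text
clock: 17.07
eef_pos: [573.9, -98.8, 41.2]
tcp_rot: [-3.14, -0.0, 1.395]
contact_force: [-5.8, 2.1, 0.8]
opening: 0.156
```

Request:
jog_arm --moves '[{"grip": 1,"translation": [0,0.0005,0],"twist": [0,0,0]},{"grip": 1,"translation": [0,0,0],"twist": [0,0,0]},{"grip": 1,"translation": [0,0,0],"twist": [0,0,0]}]'

```text
clock: 17.32
eef_pos: [574.0, -98.8, 41.1]
tcp_rot: [-3.139, -0.0, 1.396]
contact_force: [-7.3, 2.3, 1.9]
opening: 0.16
```

The TCP has stalled at x ≈ 574 while the force climbs, so the module is on the fence. I'll add a little preload and check visually.

Request:
jog_arm --moves '[{"grip": 1,"translation": [0,0.0005,0],"twist": [0,0,0]},{"grip": 1,"translation": [0,0.0005,0],"twist": [0,0,0]},{"grip": 1,"translation": [0,0,0],"twist": [0,0,0]},{"grip": 1,"translation": [0,0,0],"twist": [0,0,0]},{"grip": 1,"translation": [0,0,0],"twist": [0,0,0]}]'

```text
clock: 17.73
eef_pos: [574.1, -98.9, 41.2]
tcp_rot: [-3.137, -0.0, 1.396]
contact_force: [-11.1, 2.3, 6.6]
opening: 0.157
```

```bash
python3 look.py push2; python3 - <<'E'
from m import *
D=np.load('scene_push2.npz');p=D['p'];u,v=map(int,pix('scene',(570,-97,20)))
cv2.imwrite('pics/push2b.png',cv2.resize(p[v-30:v+30,u-35:u+35,::-1],None,fx=10,fy=10,interpolation=cv2.INTER_CUBIC))
P=cloud('scene',D['d']);h=cv2.cvtColor(p,cv2.COLOR_RGB2HSV).astype(int)
g=(abs(P[...,0]-600)<70)&(abs(P[...,1]+100)<50)&(abs(h[...,0]-65)<20)&(h[...,1]>90)
print(rect(P[g][:,:2]),np.percentile(P[g][:,2],[10,50,90]))
D=np.load('scene1.npz');P=cloud('scene',D['d']);h=cv2.cvtColor(D['p'],cv2.COLOR_RGB2HSV).astype(int)
g=(abs(P[...,0]-600)<70)&(abs(P[...,1]+100)<50)&(abs(h[...,0]-65)<20)&(h[...,1]>90)
print(rect(P[g][:,:2]),np.percentile(P[g][:,2],[10,50,90]))
E
```

```text
[574.10330955 -98.87086345  41.16578801] [-3.13747459e+00 -3.73078683e-05  1.39555074e+00] [-11.12391068   2.30285467   6.62780279] 0.15726240604249425
scene amber 139 [ 565. -111.   13.] [588. -77. 135.] (array([575.6, -94.6]), [32.8, 17.9], 70.1)
(array([591.4, -94.9]), [97.2, 77.8], -11.9) [15.94835701 18.2242977  23.65176318]
(array([601.2, -96.4]), [80.6, 68.7], 81.1) [15.6056174  17.85448667 21.00218529]
```

View pics/push2b.png

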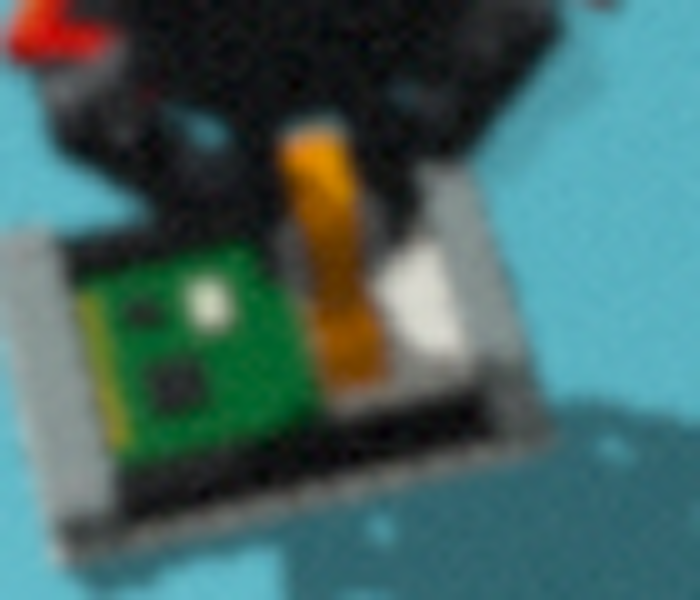

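The module is flush: the strip has vanished behind the fence and the gold pads now start at the fence edge, (90,300)-(125,440). Checking that it holds steady, then handing in.

Request:
jog_arm --moves '[{"grip": 1,"translation": [0,0,0],"twist": [0,0,0]},{"grip": 1,"translation": [0,0,0],"twist": [0,0,0]},{"grip": 1,"translation": [0,0,0],"twist": [0,0,0]},{"grip": 1,"translation": [0,0,0],"twist": [0,0,0]},{"grip": 1,"translation": [0,0,0],"twist": [0,0,0]},{"grip": 1,"translation": [0,0,0],"twist": [0,0,0]}]'

```text
clock: 18.33
eef_pos: [574.1, -98.8, 41.2]
tcp_rot: [-3.137, -0.0, 1.396]
contact_force: [-10.4, 2.5, 6.3]
opening: 0.156
```

```bash
python3 -c "
from rig import r
print(r.sense()['contact_force']);print(r.sign_off())"
```

```text
[-10.36384765   2.51849146   6.27521298]
the job is handed in; nothing more can be done
None
```

I finished the job and handed it in at about 18.3 s. The heat sink is in the grey tray. The short module is pressed against nest A's fence with the spacer still gripped. The hand-in gave no verdict, so what follows rests on my own checks.

- **Heat sink:** I lifted it off nest A and set it down in the tray. The camera showed it upright and released.
- **Spacer:** The foot is down in nest A's gap, about 2 mm above the nest floor by the arm's reading.
- **Module:** At the fence the arm stopped advancing (about x = 574 mm) while the force rose. This was within about 1 mm of where I expected the stop. It then held steady at about 10 N along the push.
- **Last picture:** The gold strip was no longer visible and the module looked square to the nest.

Three checks were weaker:
- **Module position from depth data:** the final fit was too noisy to use, so flushness rests on the force rise, the stop position and the picture.
- **Upward force:** about 6 N was on the tool at the end, and the tilt was only about 0.004 rad.
- **Other nest and bench tools:** the arm did not come near them, but I took no final measurement of them.

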